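Refit the paper cutter's guard under a latched stop

TASK

Make the bench paper cutter ready to run again. First push the mushroom stop button right down until it stays down by itself; with the stop latched, move the metal guard plate from its parking stand to the cutter's slot, fully home and upright, and let go of it; then turn the button's knob clockwise until the latch gives way, and let it come all the way back up. Do not knock or shift the tape roll, the bottle or the carton.

Things in the scene. Friction and masses are not known exactly. Their poses are not given: they have to be found in the camera images.
- stop_box: Grey metal control box fixed to the bench, 120 x 100 mm, about 100 mm high, its top face sloping down 12 degrees towards its front (its -x side, more or less facing the robot). Origin: centre of its underside; z up. It carries the mushroom stop, whose axis is square to the sloping face and crosses it 85 mm above the origin.
- stop_grip (a point): Centre of the top of the stop's grip bar, on the turning axis; moves with the head. The stop is a red mushroom head, 60 mm across, with a raised grip bar on top: 52 mm long, 15 mm wide, 20 mm above the head. Site z points out of the sloping face along the axis of pressing and turning (12 degrees off vertical); x runs along the bar, y across it.
- stop_press (a joint): How far the stop is pressed down along its axis, m: 0 is fully up, 0.012 the hard bottom. A spring pushes it up (3.5 N at the top, 8 N at the bottom) and a hidden catch snaps in at about 0.0105, taking some 10 N to get there; let go, it then rests latched at about 0.010.
- stop_knob (a joint): Turn of the mushroom head and its bar about its axis, rad, clockwise as seen from above, 0 to 1.25. A spring brings it back to 0 when let go. While latched down, turning it past about 0.75 frees the catch; the head then rises if nothing holds it down. Let back below that before it has risen, it catches again.
- cutter: Bench paper cutter, fixed. In front a dark steel block 50 mm (x) by 170 mm (y), 60 mm high, with a slot in its top: 126 mm long along y, 8 mm wide along x, 35 mm deep, 3 mm bevel round the mouth. Behind it (+x): a steel blade bar 56 mm high at x 35 to 55 mm and a kraft roll, radius 44 mm, axis at x 140 mm, height 62 mm, between 100 mm high cheeks. Origin: centre of the block's underside.
- slot_mouth (a point): Centre of the slot's mouth, level with the block's top, 60 mm above the bench. Axes as the cutter's.
- slot_floor (a point): Centre of the slot's floor, 25 mm above the bench.
- stand: Parking stand fixed to the bench: grey foot 150 x 60 x 8 mm with a groove along its x axis, 7.6 mm wide, 24 mm deep, closed at both ends, in which the guard stands at the start. Origin: centre of its underside.
- guard: Guard: aluminium plate 120 mm long (its x), 5 mm thick (its y), 62 mm high (its z), with a black grip bar along its top edge, 80 mm long, 16 mm thick, 24 mm high (62 to 86 mm above the lower edge). Weighs 0.11 to 0.22 kg. Origin: centre of its lower edge. It stands upright in the stand; either way round fits the cutter's slot.
- guard_grip (a point): Centre of the top of the guard's grip bar, 86 mm above its lower edge.
- tape_roll: Bystander: tape roll lying flat, 100 mm across, 48 mm high. Origin: centre of its underside.
- ink_bottle: Bystander: grey bottle with a black cap, 70 mm across, 150 mm high. Origin: centre of its underside.
- carton: Bystander: red and white carton, 90 x 110 x 100 mm. Origin: centre of its underside.

How it is judged:
On the way, in this order (a step that is already met when the one before it is completed fails the run):
1. the stop is latched down by itself, with the fingers off it (value of joint stop_press above 0.008 m and contact force between each of the arm, the fingers and stop_box below 0.3 N), for 0.2 s.
2. with the stop still latched, the guard stands fully home in the cutter's slot, let go (value of joint stop_press above 0.008 m and z of guard in the frame of slot_floor below 0.004 m and horizontal distance between guard and slot_floor below 0.007 m and angle between guard's own z axis and vertical below 0.12 rad and contact force between the fingers and guard below 0.3 N), for 0.2 s.
At the end, for the whole second after the job is handed in: The stop is fully up (within 2 mm) with its knob back at rest (within 0.15 rad), and the guard is at rest in the cutter's slot: lower edge within 4 mm of the slot's floor, centre within 7 mm of the slot's, within 0.12 rad of upright (value of joint stop_press below 0.002 m and value of joint stop_knob below 0.15 rad and z of guard in the frame of slot_floor between -0.004 and 0.004 m and horizontal distance between guard and slot_floor below 0.007 m and angle between guard's own z axis and vertical below 0.12 rad and linear speed of guard below 0.02 m/s); the robot touches nothing.
It fails at once if the tape roll is shifted by more than 20 mm (distance of tape_roll from where it was at the start of the episode above 0.02 m).
It fails at once if the bottle is shifted by more than 20 mm or tipped (distance of ink_bottle from where it was at the start of the episode above 0.02 m or angle between ink_bottle's own z axis and vertical above 0.3 rad).
It fails at once if the carton is shifted by more than 20 mm (distance of carton from where it was at the start of the episode above 0.02 m).
It also fails if it takes over 72 s, if anything falls off the work surface, if the arm or the gripper's body presses on something with over 40 N, if the wrist force passes 120 N, or if a joint passes its speed limit or range.

ROBOT

A 6-joint arm with a two-finger parallel gripper is mounted at the origin on the work surface. World frame = base frame: x ahead of the robot, y to its left, z up, the work surface at z = 0. Lengths are in m, angles in rad, forces in N, time in s.
With the tool pointing down it reaches from about 0.425 to 0.95 m from the base axis. Payload 3.5 kg.
Tool frame: the origin (TCP) lies at the very end of the fingers, on their centre line; the grasp point (between the pads) lies 19 mm behind it (ctrl.pinch_z is the distance from the TCP to the grasp point, in m); z points along the fingers, y is the line along which they close (so a half turn about z gives the same grasp; the last joint's range is limited). The gripper opens to 85 mm and grips with 20 to 120 N. Pads are 22 mm wide; open, the fingers measure 114 mm over their backs; the gripper's body (76 mm by 85 mm) begins 54 mm behind the grasp point. The pads swing forward as they close: fully open they stand 13 mm farther back than shut.
Start: joints at [1.194, 0.286, 1.577, -0, 1.279, -0.15], TCP at [0.152, 0.658, 0.231] pointing down, gripper open.
Joint ranges: [-2.77, 2.77], [-0.9, 2.22], [0.21, 2.48], [-1.53, 4.67], [0.24, 2.81], [-2.84, 2.84]. Speed limits (rad/s): [2.79, 2.79, 3.14, 3.14, 3.14, 3.14].

INTERFACE

Orientations are given as a unit quaternion [x, y, z, w].
In Python, from plant import ctrl gives the robot as it stands. The module is installed in compiled form; this text tells all that it offers.
- The arm moves only by the shell command python3 -m crank 'ROWS' [OPENING] [FORCE]. ROWS is JSON, a list of rows, each a list of 6 numbers: the shift along the tool's x, y, z in cm, then the turn, a rotation vector about the tool's x, y, z in rad. In form: [[tx, ty, tz, rx, ry, rz], ...]. A call has 1 to 10 rows; each row is the pose to reach, as a shift and turn from the pose commanded when the call began, along the tool's axes at that moment; what a row does not reach only later rows make up. A row lasts 1/10 s, in which the tool goes at most 50 mm and 8.59 degrees, less where a joint would pass 70% of its speed; a pose out of reach is approached as far as the arm can. A call with a gripper value outside its range is refused whole. OPENING is the opening, from 0 (shut) to 1 (fully open), set as the call begins (- or left out, the last holds). The fingers move at their own pace and stop on an object; FORCE is the grip in N (left out, the last holds). Time passes only in rows, so rows that repeat a pose let the fingers close. It gives the time, the measured TCP pose, the force, the opening and the grip force at its end, in the units of the state.
- ctrl.get_state(): the state, without advancing time (a new reading comes with each control period).
- ctrl.read_camera(name): name is "side" or "top" or "wrist"; returns (picture, depth): 480x640x3 uint8, blue, green, red; 480x640 float32, m along the optical axis (not along the pixel's ray), 0 where there is no reading.
- ctrl.camera_info(name): a dict with "K" (3x3 intrinsics, pixels), "origin" and "orientation" of the camera in the world. Camera axes: x right, y down, z forward; pixel columns grow to the right and rows downward; lengths in m; the calibration is good to about 2 mm. A picture is of the moment at which its call begins: read the wrist's pose just before it. camera_info takes no time and is no camera call; for the wrist camera it gives the pose at the moment of the call.
- ctrl.sign_off(): hands the job in; it is judged then, once.
The state is a dict: "time": time; "qpos": joint angles; "dq": joint speeds; "joint_efforts": joint torques, N m; "eef_pos": TCP position; "tcp_rot": TCP orientation; "contact_force": force on the tool from outside, world axes, zero at the start; "wrist_torque": the same for the moment, N m; "opening": opening from 0.0 (shut) to 1.0 (fully open); "finger_force": force on a finger pad.
Only numpy, scipy, OpenCV 4.12 (cv2) and the standard library are available. Lean on these libraries where they do the work, as an engineer would, in place of code of your own. Each camera call takes 0.05 s, during which the arm holds its last target. There are 200 camera calls.

## Working session

There is one attempt and no reset: what is moved stays moved. The work goes in short steps, Python scripts to look and compute and a shell command to move; the robot and the scene stay as the last step left them, time stands still between calls to the robot, and variables do not carry over. Pictures are saved under pics/ and viewed, at most 10 in all, crops included, and the job is handed in when it is done.

```bash
mkdir -p pics; cat > h.py <<'E'
import numpy as np, cv2
from plant import ctrl
from scipy.spatial.transform import Rotation as R
def cam(n):
    i=ctrl.camera_info(n); im,d=ctrl.read_camera(n)
    q=np.array(i["orientation"]); M=R.from_quat(q).as_matrix() if q.size==4 else q.reshape(3,3)
    return im,d,np.array(i["K"]),np.array(i["origin"]),M
def pts(d,K,o,M,u,v):
    z=d[v,u]; p=np.stack([(u-K[0,2])/K[0,0]*z,(v-K[1,2])/K[1,1]*z,z],-1)
    return p@M.T+o
def cloud(d,K,o,M):
    v,u=np.mgrid[:480,:640]; return pts(d,K,o,M,u,v)
E
python3 - <<'E'
from h import *
for n in ("top","side"):
    im,d,K,o,M=cam(n); cv2.imwrite(f"pics/{n}1.png",im); np.savez(f"{n}1.npz",im=im,d=d,K=K,o=o,M=M); print(n,K[0,0],o,M.tolist(),(d>0).mean())
print(ctrl.get_state())
E
```

```text
top 562.485216488229 [3.31255498e-01 6.28643899e-04 1.28333188e+00] [[0.07929781095602788, -0.9766888251184118, 0.19947630452361714], [-0.9968462851626976, -0.07830709736210058, 0.012863990829163105], [0.0030562943104935764, -0.19986729945526177, -0.9798182084823435]] 0.9962044270833333
side 447.1947472994734 [ 0.42336032 -0.7978978   0.68117383] [[0.979524159878828, -0.12338191900273199, 0.15908903883322573], [-0.20127049176903722, -0.5814654736673472, 0.7882817339478679], [-0.004754929728844351, -0.804160932274138, -0.5943926191056406]] 0.9960026041666666
{'time': 0.1, 'qpos': array([ 1.19399772e+00,  2.87089574e-01,  1.57803734e+00,  1.29760650e-05,
        1.27858053e+00, -1.49976489e-01]), 'dq': array([ 1.69911916e-03, -1.73929700e-03, -3.51852229e-03, -2.00791029e-04,
       -6.07782727e-04, -4.98443411e-06]), 'joint_efforts': array([-3.46223324e-04, -4.07294011e+01, -2.93699867e+01, -1.95802922e-04,
        3.43518135e-03,  6.27875522e-06]), 'eef_pos': array([0.15152827, 0.65716586, 0.23007351]), 'tcp_rot': array([ 1.13169900e-01,  9.93575088e-01, -1.01931196e-03, -2.81292473e-04]), 'contact_force': array([-0.25295964, -0.32700713,  0.06861972]), 'wrist_torque': array([ 0.05255991, -0.00062498,  0.05851424]), 'finger_force': 0.0, 'opening': 1.0049098940231789}
```

View pics/top1.png

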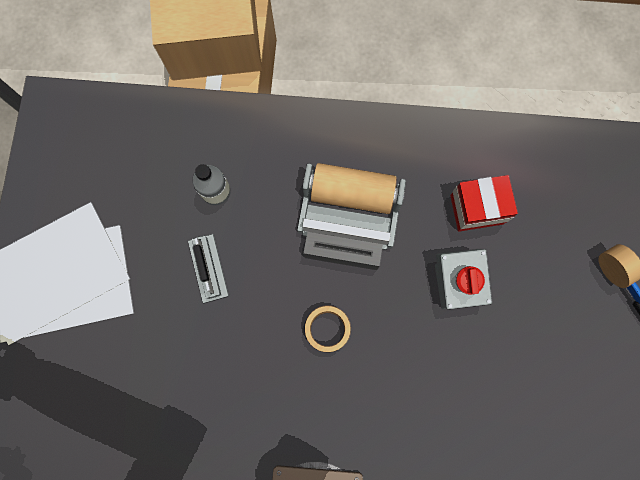

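View pics/side1.png

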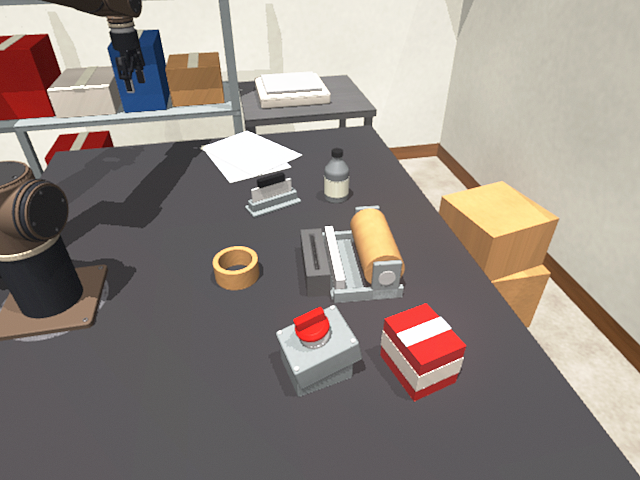

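The top view shows the red stop at (470,281), the slot at (346,247), the guard on its stand at (203,266), tape at (328,328), bottle at (211,185) and carton at (485,203). The side view agrees: stop at (312,325), guard at (271,185), slot at (316,255).

```bash
python3 - <<'E'
from h import *
for n in ("top","side"):
    z=np.load(f"{n}1.npz"); im,d,K,o,M=[z[k] for k in("im","d","K","o","M")]
    P=cloud(d,K,o,M); X,Y,Z=P[...,0],P[...,1],P[...,2]
    hsv=cv2.cvtColor(im,cv2.COLOR_BGR2HSV); red=((hsv[...,0]<8)|(hsv[...,0]>172))&(hsv[...,1]>150)&(hsv[...,2]>60)
    roi=np.zeros((480,640),bool)
    def rep(name,m):
        p=P[m]
        if len(p)<5: print(n,name,len(p));return
        (c,s,a)=cv2.minAreaRect((p[:,:2]*1000).astype(np.float32))
        print(n,name,len(p),"mean",p.mean(0).round(4),"z",np.percentile(p[:,2],[1,50,99]).round(4),"rect",np.round(c,1),np.round(s,1),round(a,1))
    def box(a,b,c,e):
        r=roi.copy(); r[b:e,a:c]=1; return r
    B=dict(top=dict(stop=box(430,240,500,315),guard=box(180,225,235,310),cut=box(290,150,410,275)),side=dict(stop=box(265,295,365,395),guard=box(240,165,305,215),cut=box(295,200,410,305)))[n]
    s=B["stop"]&red; zt=np.percentile(Z[s],98); rep("head",s); rep("bar",s&(Z>zt-.012))
    g=B["stop"]&~red&(hsv[...,1]<60)&(Z>.07)
    A=np.c_[P[g][:,:2],np.ones(g.sum())]; 
    f=np.linalg.lstsq(A,P[g][:,2],rcond=None)[0]; k=abs(A@f-P[g][:,2])<.004; f=np.linalg.lstsq(A[k],P[g][k][:,2],rcond=None)[0]; print("face plane",f.round(4),np.rad2deg(np.arctan(np.hypot(f[0],f[1]))),np.rad2deg(np.arctan2(f[1],f[0])))
    rep("boxtop",g)
    gg=B["guard"]&(Z>.075); rep("ggrip",gg); rep("ggrip black",gg&(hsv[...,2]<70)); rep("stand",B["guard"]&(Z>.012)&(Z<.04)); rep("plate",B["guard"]&(Z>.045)&(Z<.07))
    rep("cutblock",B["cut"]&(abs(Z-.06)<.004)&(hsv[...,2]<140)&(X<.72)); rep("slotfloor",B["cut"]&(Z>.015)&(Z<.05)&(X<.7))
    for nm,b in dict(tape=(300,300,355,358),bottle=(190,160,232,208),carton=(450,170,520,232)).items() if n=="top" else []:
        r=box(*b)&(Z>.02); rep(nm,r)
E
```

```text
top head 600 mean [ 0.5103 -0.2814  0.1315] z [0.1107 0.1234 0.1489] rect [ 419.1 -162.4] [ 57.6 365.9] 37.3
top bar 173 mean [ 0.5066 -0.2825  0.1561] z [0.1366 0.1427 0.4678] rect [ 413.9 -156. ] [ 50.6 350.5] 36.0
face plane [-0.2978  0.9407  0.505 ] 44.61783747827907 107.56746964299562
top boxtop 1969 mean [ 0.5202 -0.2754  0.0962] z [0.0704 0.0854 0.1116] rect [ 469.2 -155.2] [135.8 393.5] 22.5
top ggrip 341 mean [0.4981 0.2723 0.1546] z [0.0764 0.0932 1.2833] rect [419.4 167.4] [373.4  54.2] 53.9
top ggrip black 303 mean [0.5062 0.2849 0.0994] z [0.0764 0.093  0.1003] rect [419.8 167. ] [373.2  53.1] 53.9
top stand 620 mean [0.5057 0.282  0.0287] z [0.0123 0.0305 0.0375] rect [510.7 288.7] [144.8  55.5] 20.9
top plate 59 mean [0.4949 0.283  0.0612] z [0.0472 0.0641 0.0699] rect [508.7 288.9] [121.3   6.2] 20.1
top cutblock 1443 mean [ 0.5756 -0.0163  0.0596] z [0.0561 0.0594 0.0637] rect [617.6 -18.9] [217.5 148.5] 84.7
top slotfloor 1185 mean [ 0.6084 -0.0185  0.0303] z [0.0151 0.0293 0.0496] rect [619.5 -20. ] [222.3 152.7] 85.0
top tape 751 mean [0.3917 0.0055 0.0809] z [0.0
[... 642 characters left out ...]
t [ 508.4 -514.7] [575.1 138.1] 86.8
side ggrip 264 mean [0.5025 0.2287 0.1167] z [0.0753 0.09   0.6812] rect [ 447.6 -243.9] [1106.4   75.7] 83.6
side ggrip black 230 mean [0.5065 0.2763 0.0894] z [0.0753 0.0874 0.0972] rect [ 448.1 -246. ] [1102.4   74.3] 83.6
side stand 545 mean [0.5071 0.2769 0.0273] z [0.0124 0.0297 0.0398] rect [511.7 277.7] [141.1  49.4] 17.2
side plate 309 mean [0.5062 0.2853 0.0576] z [0.0456 0.0573 0.0699] rect [507.6 286.5] [121.1  11.8] 21.4
side cutblock 304 mean [ 0.5836 -0.031   0.0598] z [0.0563 0.0598 0.0637] rect [635.4 -36.2] [198.8 186.9] 84.9
side slotfloor 1350 mean [ 0.6142 -0.0756  0.0306] z [0.0152 0.03   0.0494] rect [622.9 -25.7] [226.7 165.6] 86.9
```

```bash
python3 - <<'E'
from h import *
def rep(name,p):
    (c,s,a)=cv2.minAreaRect((p[:,:2]*1000).astype(np.float32))
    print(name,len(p),"med",np.median(p,0).round(4),"z",np.percentile(p[:,2],[2,50,98]).round(4),"rect",np.round(c,1),np.round(s,1),round(a,1))
for n in ("top","side"):
    print(n)
    z=np.load(f"{n}1.npz"); im,d,K,o,M=[z[k] for k in("im","d","K","o","M")]
    P=cloud(d,K,o,M); X,Y,Z=P[...,0],P[...,1],P[...,2]; ok=d>.2
    hsv=cv2.cvtColor(im,cv2.COLOR_BGR2HSV); red=((hsv[...,0]<8)|(hsv[...,0]>172))&(hsv[...,1]>150)&(hsv[...,2]>60)
    S=ok&(abs(X-.515)<.08)&(abs(Y+.295)<.08)
    rep("head",P[S&red]); rep("bar",P[S&red&(Z>.136)&(Z<.16)])
    g=P[S&~red&(hsv[...,1]<60)&(Z>.065)&(Z<.115)]; A=np.c_[g[:,:2],np.ones(len(g))]
    k=np.ones(len(g),bool)
    for _ in range(6):
        f=np.linalg.lstsq(A[k],g[k,2],rcond=None)[0]; k=abs(A@f-g[:,2])<.004
    print("face",f.round(4),k.sum(),np.rad2deg([np.arctan(np.hypot(f[0],f[1])),np.arctan2(f[1],f[0])]).round(1)); rep("boxtop",g[k])
    G=ok&(abs(X-.507)<.1)&(abs(Y-.285)<.1)
    rep("grip",P[G&(Z>.075)&(hsv[...,2]<80)&(Z<.11)]); rep("griptop",P[G&(Z>.088)&(Z<.1)])
    T=ok&(abs(X-.39)<.09)&(abs(Y)<.09)&(Z>.02); rep("tape",P[T])
    T=ok&(abs(X-.69)<.07)&(abs(Y-.284)<.07)&(Z>.13); rep("bottle",P[T])
    T=ok&(abs(X-.69)<.1)&(abs(Y+.315)<.1)&(Z>.09); rep("carton",P[T])
    # rays to z=.06 plane for block
    v,u=np.mgrid[:480,:640]; r=np.stack([(u-K[0,2])/K[0,0],(v-K[1,2])/K[1,1],np.ones(u.shape)],-1)@M.T
    t=(.06-o[2])/r[...,2]; Q=o+r*t[...,None]
    b=(abs(Q[...,0]-.58)<.05)&(abs(Q[...,1]+.02)<.11)
    C=cv2.cvtColor(im,cv2.COLOR_BGR2GRAY)
    for th in (30,45,60):
        m=(b&(C<th)).astype(np.uint8); nn,L,st,_=cv2.connectedComponentsWithStats(m)
        for i in range(1,nn):
            if st[i,4]>60: rep(f"dark<{th}",Q[L==i])
    rep("block",P[ok&b&(abs(Z-.06)<.004)])
    cv2.imwrite(f"pics/crop_{n}.png",cv2.resize(im[140:280,280:420] if n=="top" else im[200:310,280:410],None,fx=4,fy=4,interpolation=cv2.INTER_CUBIC))
E
```

```text
top
head 598 med [ 0.5109 -0.281   0.1233] z [0.1123 0.1233 0.148 ] rect [ 512.5 -284.9] [55.9 55.8] 49.2
bar 171 med [ 0.5094 -0.2856  0.1426] z [0.1368 0.1426 0.1493] rect [ 508.1 -286.6] [51.3 15.5] 12.6
face [ 0.2078  0.0362 -0.0134] 1670 [11.9  9.9]
boxtop 1670 med [ 0.5229 -0.2747  0.0855] z [0.0706 0.0855 0.0975] rect [ 519.7 -283.8] [117.3 100.3] 11.5
grip 307 med [0.5065 0.2873 0.0929] z [0.0767 0.0929 0.0979] rect [508.9 288.6] [80.8 15.8] 20.3
griptop 273 med [0.5072 0.2884 0.0934] z [0.0888 0.0934 0.0978] rect [508.7 289.3] [80.8 16.6] 20.4
tape 730 med [0.3949 0.0062 0.0469] z [0.0294 0.0469 0.052 ] rect [392.6   5.2] [97.1 96.1] 4.8
bottle 201 med [0.6924 0.2924 0.1489] z [0.1369 0.1489 0.1538] rect [693.8 294.5] [31.5 30.5] 75.0
carton 2080 med [ 0.6982 -0.3216  0.0994] z [0.0936 0.0994 0.1046] rect [ 699.6 -323.4] [ 93.1 113. ] 13.2
dark<45 154 med [0.5437 0.0208 0.06  ] z [0.06 0.06 0.06] rect [541.7  -8.3] [172.6  30.6] 76.3
dark<45 87 med [ 0.5703 -0.0138  0.06  ] z [0.06 0.06 0.06] rect [569.9 -16.1] [122.    4.7] 84.3
dark<60 418 med [0.542  0.0149 0.06  ] z [0.0
[... 524 characters left out ...]
 [ 0.5166 -0.306   0.0835] z [0.0724 0.0835 0.098 ] rect [ 518.7 -286.3] [116.9 101.6] 11.4
grip 236 med [0.5079 0.281  0.0875] z [0.0756 0.0875 0.0962] rect [508.6 283.4] [80.9 18.6] 23.2
griptop 130 med [0.5058 0.2837 0.0938] z [0.0887 0.0938 0.0967] rect [506.2 286.9] [77.9 23.4] 18.7
tape 1154 med [ 0.3907 -0.0145  0.0416] z [0.0211 0.0416 0.0505] rect [391.    1.4] [ 98.8 101.4] 5.2
bottle 116 med [0.691  0.2836 0.1477] z [0.1313 0.1477 0.1526] rect [692.  290.8] [29.3 30.7] 33.9
carton 2963 med [ 0.6961 -0.3339  0.1008] z [0.0917 0.1008 0.1033] rect [ 699.  -325.5] [ 93.4 112.6] 14.5
block 1318 med [ 0.5781 -0.0302  0.0601] z [0.0561 0.0601 0.0628] rect [582.9 -20.7] [197.2  79.5] 84.9
```

View pics/crop_top.png

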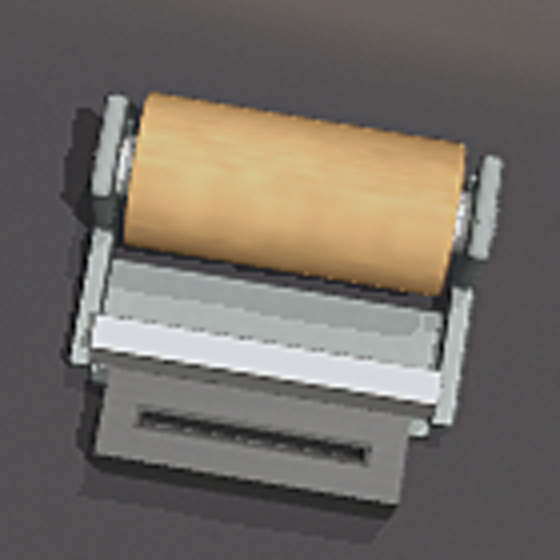

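The crop shows the slot, dark, running from (138,418) to (370,455), in front of the bright blade bar. All poses are known well enough to move.

```bash
cat > go.py <<'E'
# usage: go.py x y z yawY(deg) [tilt: s=stop axis]
import sys
from h import *
def target(yaw,stop):
    a=np.deg2rad(yaw); Y=np.array([np.cos(a),np.sin(a),0])
    Z=np.array([0,0,-1.])
    if stop:
        b=np.deg2rad(11.8); t=np.deg2rad(12); Z=-np.array([-np.sin(t)*np.cos(b),-np.sin(t)*np.sin(b),np.cos(t)])
    X=np.cross(Y,Z); X/=np.linalg.norm(X); Y=np.cross(Z,X)
    return np.c_[X,Y,Z]
s=ctrl.get_state(); p=np.array(s["eef_pos"]); T=R.from_quat(s["tcp_rot"]).as_matrix()
a=[float(v) for v in sys.argv[1:5]]; G=target(a[3],len(sys.argv)>5)
print("t",round(s["time"],2),"pos",p.round(4),"shift cm",((np.array(a[:3])-p)@T*100).round(2),"turn",R.from_matrix(T.T@G).as_rotvec().round(3),"F",s["contact_force"].round(2),"op",round(s["opening"],2))
E
python3 go.py .45 .2 .27 0; python3 go.py .45 .2 .27 0 s; cat >/dev/null
```

```text
t 0.1 pos [0.1515 0.6572 0.2301] shift cm [-39.36 -37.84  -3.93] turn [-2.000e-03  1.000e-03  1.344e+00] F [-0.25 -0.33  0.07] op 1.0
t 0.1 pos [0.1515 0.6572 0.2301] shift cm [-39.36 -37.84  -3.93] turn [-0.204 -0.1    1.343] F [-0.25 -0.33  0.07] op 1.0
```

```bash
python3 -m crank '[[-39.4,-37.8,-4,0,0,1.34],[-39.4,-37.8,-4,0,0,1.34],[-39.4,-37.8,-4,0,0,1.34],[-39.4,-37.8,-4,0,0,1.34],[-39.4,-37.8,-4,0,0,1.34],[-39.4,-37.8,-4,0,0,1.34],[-39.4,-37.8,-4,0,0,1.34],[-39.4,-37.8,-4,0,0,1.34],[-39.4,-37.8,-4,0,0,1.34],[-39.4,-37.8,-4,0,0,1.34]]' 0 40
python3 go.py .4925 -.2911 .215 -78.2 s
```

```text
time: 1.1
eef_pos: [0.4251, 0.2385, 0.2677]
tcp_rot: [0.707, 0.708, -0.0, -0.0]
contact_force: [1.3, 0.1, -0.3]
opening: 0.0
finger_force: 0.0
t 1.1 pos [0.4251 0.2385 0.2677] shift cm [-52.97   6.65   5.27] turn [-0.143  0.176  1.361] F [ 1.29  0.12 -0.33] op 0.0
```

```bash
python3 -m crank '[[-51,6,2,0,0,1.36],[-51,6,2,0,0,1.36],[-51,6,2,0,0,1.36],[-51,6,2,0,0,1.36],[-51,6,2,0,0,1.36],[-51,6,2,0,0,1.36],[-51,6,2,0,0,1.36],[-51,6,2,0,0,1.36],[-51,6,2,0,0,1.36],[-51,6,2,0,0,1.36]]'
python3 -m crank '[[0,0,0,0,0,0],[0,0,0,0,0,0]]' | head -2
python3 go.py .4925 -.2911 .215 -78.2 s
```

```text
time: 2.1
eef_pos: [0.4847, -0.2575, 0.2479]
tcp_rot: [0.994, 0.106, -0.0, -0.0]
contact_force: [1.2, 1.6, 0.7]
opening: 0.003
finger_force: 0.0
time: 2.3
eef_pos: [0.4846, -0.2563, 0.2474]
t 2.3 pos [ 0.4846 -0.2563  0.2474] shift cm [0.05 3.58 3.23] turn [-0.003  0.211  0.006] F [0.15 1.25 0.09] op -0.0
```

```bash
python3 -m crank '[[0,3.6,3.2,0,0.21,0.01],[0,3.6,3.2,0,0.21,0.01],[0,3.6,3.2,0,0.21,0.01],[0,3.6,3.2,0,0.21,0.01],[0,3.6,3.2,0,0.21,0.01],[0,3.6,3.2,0,0.21,0.01]]'
python3 go.py .5075 -.288 .1425 -78.2 s
python3 - <<'E'
from h import *
im,d,K,o,M=cam("wrist"); cv2.imwrite("pics/w1.png",im)
E
```

```text
time: 2.9
eef_pos: [0.4937, -0.2901, 0.2175]
tcp_rot: [0.989, 0.103, 0.105, -0.011]
contact_force: [-0.3, 0.0, -0.7]
opening: -0.003
finger_force: 0.0
t 2.9 pos [ 0.4937 -0.2901  0.2175] shift cm [-0.2   0.08  7.63] turn [ 0.    -0.001  0.001] F [-0.3   0.02 -0.65] op -0.0
```

View pics/w1.png

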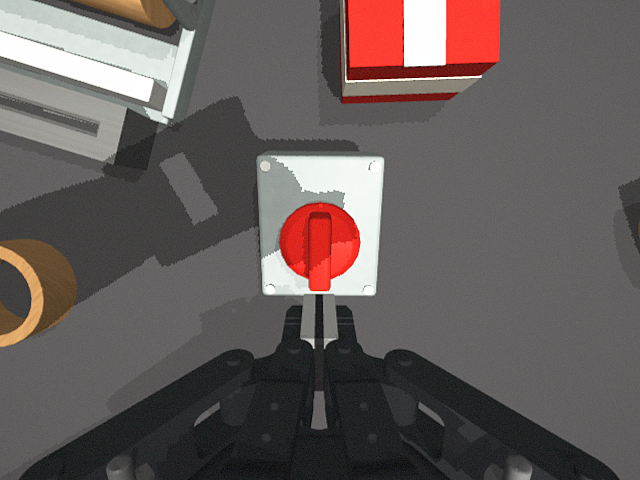

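The wrist picture shows the bar upright at column 319 on the red head (320,242), lined up with the fingers at column 320. Approach now, then press.

```bash
python3 -m crank '[[-0.2,0.1,4,0,0,0],[-0.2,0.1,7,0,0,0],[-0.2,0.1,7.2,0,0,0],[-0.2,0.1,7.2,0,0,0],[-0.2,0.1,7.2,0,0,0]]'
python3 go.py .5075 -.288 .1425 -78.2 s
```

```text
time: 3.45
eef_pos: [0.5065, -0.2895, 0.1474]
tcp_rot: [0.989, 0.102, 0.105, -0.01]
contact_force: [-0.3, 0.3, 0.4]
opening: 0.0
finger_force: 0.0
t 3.45 pos [ 0.5065 -0.2895  0.1474] shift cm [ 0.02 -0.13  0.51] turn [ 0.001 -0.002 -0.001] F [-0.32  0.28  0.44] op 0.0
```

```bash
python3 -m crank '[[0,0,0.4,0,0,0],[0,0,0.7,0,0,0],[0,0,0.9,0,0,0],[0,0,1.1,0,0,0],[0,0,1.2,0,0,0],[0,0,1.3,0,0,0],[0,0,1.3,0,0,0]]'
python3 go.py .5075 -.288 .1425 -78.2 s
```

```text
time: 4.15
eef_pos: [0.5094, -0.2895, 0.1351]
tcp_rot: [0.989, 0.102, 0.106, -0.01]
contact_force: [0.0, 0.4, 5.9]
opening: 0.001
finger_force: 3.0
t 4.15 pos [ 0.5094 -0.2895  0.1351] shift cm [-0.   -0.18 -0.75] turn [ 0.002 -0.003 -0.001] F [0.03 0.39 5.94] op 0.0
```

```bash
python3 -m crank '[[0,0.1,0.2,0,0,0],[0,0.1,0.4,0,0,0],[0,0.1,0.5,0,0,0],[0,0.1,0.5,0,0,0]]'
python3 go.py .5075 -.288 .1425 -78.2 s
```

```text
time: 4.55
eef_pos: [0.5105, -0.2899, 0.1319]
tcp_rot: [0.989, 0.102, 0.105, -0.011]
contact_force: [-5.5, 3.5, 14.0]
opening: -0.002
finger_force: 7.4
t 4.55 pos [ 0.5105 -0.2899  0.1319] shift cm [-0.03 -0.25 -1.09] turn [ 0.001 -0.002 -0.   ] F [-5.5   3.47 14.02] op -0.0
```

```bash
python3 -m crank '[[0,0.1,0.1,0,0,0],[0,0.1,0.2,0,0,0],[0,0.1,0.2,0,0,0]]'
python3 go.py .5075 -.288 .1425 -78.2 s
```

```text
time: 4.85
eef_pos: [0.511, -0.2904, 0.1318]
tcp_rot: [0.989, 0.103, 0.105, -0.011]
contact_force: [-11.7, 5.7, 22.8]
opening: -0.003
finger_force: 12.1
t 4.85 pos [ 0.511  -0.2904  0.1318] shift cm [-0.06 -0.31 -1.11] turn [-0.001 -0.002  0.001] F [-11.72   5.71  22.84] op -0.0
```

Hard bottom reached. Retreat along the axis and open.

```bash
python3 -m crank '[[0,0,-1,0,0,0],[0,0,-4,0,0,0],[0,0,-8,0,0,0],[0,0,-12,0,0,0],[0,0,-12,0,0,0],[0,0,-12,0,0,0]]'
python3 go.py .5075 -.288 .1425 -78.2 s
python3 - <<'E'
from h import *
for n in ("side","top"):
    im,d,K,o,M=cam(n); P=cloud(d,K,o,M); X,Y,Z=P[...,0],P[...,1],P[...,2]
    hsv=cv2.cvtColor(im,cv2.COLOR_BGR2HSV); red=((hsv[...,0]<8)|(hsv[...,0]>172))&(hsv[...,1]>150)&(hsv[...,2]>60)
    S=(d>.2)&(abs(X-.515)<.08)&(abs(Y+.295)<.08)&red&(Z<.2); p=P[S]; 
    if len(p)<20: print(n,"hidden"); continue
    b=p[p[:,2]>.126]; print(n,len(p),np.percentile(p[:,2],[2,50,98]).round(4), cv2.minAreaRect((b[:,:2]*1000).astype(np.float32)),np.median(b,0))
E
```

```text
time: 5.45
eef_pos: [0.486, -0.2958, 0.2449]
tcp_rot: [0.989, 0.102, 0.105, -0.01]
contact_force: [0.6, 0.2, -0.3]
opening: -0.002
finger_force: 0.0
t 5.45 pos [ 0.486  -0.2958  0.2449] shift cm [ 0.06 -0.35 10.49] turn [ 0.002 -0.002 -0.001] F [ 0.63  0.23 -0.34] op -0.0
side 870 [0.1013 0.1165 0.1393] ((509.4766540527344, -289.47918701171875), (51.566741943359375, 15.242992401123047), 10.05571460723877) [ 0.5109148  -0.29158289  0.13339078]
top 549 [0.1025 0.1143 0.1389] ((510.55230712890625, -285.8006896972656), (51.215213775634766, 15.565340042114258), 13.535943984985352) [ 0.51471983 -0.28418503  0.13329386]
```

```bash
python3 go.py .48 .1 .25 -60
```

```text
t 5.55 pos [ 0.4852 -0.2947  0.2419] shift cm [  7.5  -38.75   0.88] turn [ 0.03  -0.207 -0.318] F [-0.56  0.47 -0.22] op 0.0
```

The head sits 10 mm lower: latched. Now to the guard, opening on the way.

```bash
python3 -m crank '[[7.5,-38.8,0,0.03,-0.2,-0.3],[7.5,-38.8,0,0.03,-0.2,-0.3],[7.5,-38.8,0,0.03,-0.2,-0.3],[7.5,-38.8,0,0.03,-0.2,-0.3],[7.5,-38.8,0,0.03,-0.2,-0.3],[7.5,-38.8,0,0.03,-0.2,-0.3],[7.5,-38.8,0,0.03,-0.2,-0.3],[7.5,-38.8,0,0.03,-0.2,-0.3],[7.5,-38.8,0,0.03,-0.2,-0.3],[7.5,-38.8,0,0.03,-0.2,-0.3]]' 0.6 | head -2
python3 go.py .5087 .2885 .19 -69.8
```

```text
time: 6.55
eef_pos: [0.4777, 0.1005, 0.2576]
t 6.55 pos [0.4777 0.1005 0.2576] shift cm [ 11.83 -14.91   6.81] turn [ 0.    -0.005  0.156] F [ 0.96  0.19 -0.67] op 0.6
```

```bash
python3 -m crank '[[11.8,-14.9,6,0,-0.005,0.156],[11.8,-14.9,6,0,-0.005,0.156],[11.8,-14.9,6,0,-0.005,0.156],[11.8,-14.9,6,0,-0.005,0.156],[11.8,-14.9,6,0,-0.005,0.156],[11.8,-14.9,6,0,-0.005,0.156],[11.8,-14.9,6,0,-0.005,0.156]]' | head -2
python3 go.py .5087 .2885 .063 -69.8
python3 - <<'E'
from h import *
im,d,K,o,M=cam("wrist"); cv2.imwrite("pics/w2.png",im)
P=cloud(d,K,o,M); X,Y,Z=P[...,0],P[...,1],P[...,2]
hsv=cv2.cvtColor(im,cv2.COLOR_BGR2HSV)
m=(d>.05)&(abs(X-.508)<.07)&(abs(Y-.288)<.07)&(Z>.084)&(Z<.105)
p=P[m]; print(cv2.minAreaRect((p[:,:2]*1000).astype(np.float32)),np.percentile(p[:,2],[5,50,95]))
E
```

```text
time: 7.25
eef_pos: [0.5106, 0.2854, 0.1998]
t 7.25 pos [0.5106 0.2854 0.1998] shift cm [-0.11 -0.37 13.68] turn [ 0.002 -0.003 -0.005] F [-0.88 -0.01  0.12] op 0.6
((509.0791320800781, 289.0650939941406), (78.87107849121094, 16.011737823486328), 20.57174301147461) [0.09252777 0.09461272 0.09582158]
```

View pics/w2.png

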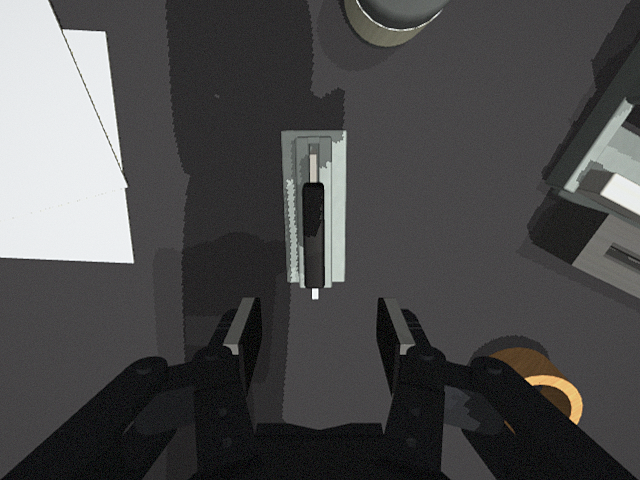

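The guard's black grip stands at (314,235), upright between the open pads (240 and 395). Descend and grip.

```bash
python3 -m crank '[[-0.1,-0.4,4,0,0,0],[-0.1,-0.4,8,0,0,0],[-0.1,-0.4,11,0,0,0],[-0.1,-0.4,13.4,0,0,0],[-0.1,-0.4,13.6,0,0,0],[-0.1,-0.4,13.6,0,0,0],[-0.1,-0.4,13.6,0,0,0]]' 0.6| head -4
python3 go.py .5090 .289 .063 -69.5
```

```text
time: 8.0
eef_pos: [0.51, 0.2905, 0.0665]
tcp_rot: [0.985, 0.174, 0.004, -0.0]
contact_force: [-0.2, 0.0, -0.1]
t 8.0 pos [0.51   0.2905 0.0665] shift cm [-0.15  0.11  0.35] turn [ 0.001 -0.008 -0.009] F [-0.16  0.04 -0.12] op 0.6
```

```bash
python3 -m crank '[[0,0,0,0,0,0],[0,0,0,0,0,0],[0,0,0,0,0,0],[0,0,0,0,0,0],[0,0,0,0,0,0],[0,0,0,0,0,0]]' 0 50
python3 go.py .5090 .289 .063 -69.5
```

```text
time: 8.6
eef_pos: [0.5095, 0.2908, 0.0656]
tcp_rot: [0.985, 0.174, 0.003, 0.0]
contact_force: [-0.4, -1.4, 7.3]
opening: 0.18
finger_force: 50.4
t 8.6 pos [0.5095 0.2908 0.0656] shift cm [-0.11  0.16  0.26] turn [ 0.002 -0.006 -0.008] F [-0.44 -1.42  7.3 ] op 0.18
```

```bash
python3 -m crank '[[0,0,-1,0,0,0],[0,0,-3,0,0,0],[0,0,-6,0,0,0],[0,0,-10,0,0,0],[0,0,-14,0,0,0],[0,0,-14,0,0,0],[0,0,-14,0,0,0]]'
python3 go.py .535 0.01 .21 -5
```

```text
time: 9.3
eef_pos: [0.5078, 0.2908, 0.2049]
tcp_rot: [0.985, 0.174, 0.002, -0.0]
contact_force: [-0.7, -0.4, -1.9]
opening: 0.178
finger_force: 49.4
t 9.3 pos [0.5078 0.2908 0.2049] shift cm [-7.07 27.32 -0.53] turn [ 0.003 -0.004 -1.134] F [-0.67 -0.36 -1.95] op 0.18
```

```bash
python3 -m crank '[[-8,27,-1,0,0,-1.13],[-8,27,-1,0,0,-1.13],[-8,27,-1,0,0,-1.13],[-8,27,-1,0,0,-1.13],[-8,27,-1,0,0,-1.13],[-8,27,-1,0,0,-1.13],[-8,27,-1,0,0,-1.13],[-8,27,-1,0,0,-1.13],[-8,27,-1,0,0,-1.13]]' | head -2
python3 -m crank '[[0,0,0,0,0,0],[0,0,0,0,0,0]]' | head -2
python3 go.py .50 -0.05 .21 -5
```

```text
time: 10.2
eef_pos: [0.5236, 0.0092, 0.2112]
time: 10.4
eef_pos: [0.5246, 0.0101, 0.2129]
t 10.4 pos [0.5246 0.0101 0.2129] shift cm [-6.21 -1.89  0.28] turn [ 0.001 -0.001 -0.005] F [ 0.76  0.32 -1.44] op 0.18
```

```bash
python3 -m crank '[[-5,-1.9,0,0,0,0],[-5,-1.9,0,0,0,0],[-5,-1.9,0,0,0,0],[-5,-1.9,0,0,0,0],[-5,-1.9,0,0,0,0]]' | head -2
python3 - <<'E'
from h import *
im,d,K,o,M=cam("wrist"); cv2.imwrite("pics/w3.png",im); np.savez("w3.npz",im=im,d=d,K=K,o=o,M=M)
print(o,ctrl.get_state()["eef_pos"])
im,d,K,o,M=cam("top");np.savez("top2.npz",im=im,d=d,K=K,o=o,M=M)
P=cloud(d,K,o,M); m=(d>.2)&(abs(P[...,0]-.5)<.12)&(abs(P[...,1]+.03)<.12)&(P[...,2]>.135)&(P[...,2]<.25); print(m.sum())
E
```

```text
time: 10.9
eef_pos: [0.502, -0.0377, 0.214]
[0.50833277 0.04275977 0.35767889] [ 0.5020008  -0.03774265  0.21396121]
126
```

View pics/w3.png

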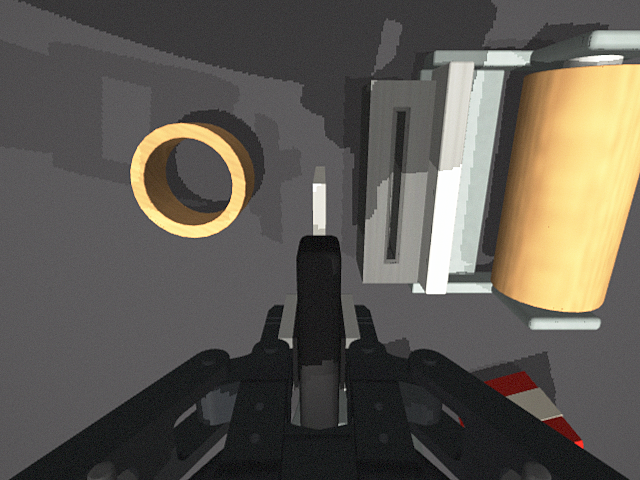

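The slot is at (398,187), from (401,110) to (391,264), with the block's top edges at columns 367 and 433; the gripped guard's plate end is at (319,205).

```bash
python3 - <<'E'
from h import *
z=np.load("w3.npz"); im,d,K,o,M=[z[k] for k in("im","d","K","o","M")]
v,u=np.mgrid[:480,:640]; r=np.stack([(u-K[0,2])/K[0,0],(v-K[1,2])/K[1,1],np.ones(u.shape)],-1)@M.T
def plane(h): return (o+r*((h-o[2])/r[...,2])[...,None])[...,:2]
Q=plane(.06); C=cv2.cvtColor(im,cv2.COLOR_BGR2GRAY)
for th in (40,55,70):
    m=np.zeros((480,640),np.uint8); m[95:280,380:415]=(C<th)[95:280,380:415]
    n,L,st,_=cv2.connectedComponentsWithStats(m); i=1+st[1:,4].argmax(); print("slot",th,st[i],cv2.minAreaRect((Q[L==i]*1000).astype(np.float32)))
for y in (120,150,200,240,255): print(y,C[y,385:412].tolist())
print("block"); P=cloud(d,K,o,M); m=(d>.05)&(abs(P[...,2]-.06)<.002)&(abs(Q[...,0]-.57)<.033)&(abs(Q[...,1]+.02)<.1)
print(cv2.minAreaRect((P[m][:,:2]*1000).astype(np.float32)))
# guard: plate end + grip from depth
g=(d>.05)&(u>290)&(u<350)&(v>165)&(v<300)&(P[...,2]>.14)
for nm,mm in (("plate",g&(P[...,2]<.215)&(C>90)),("grip",g&(C<60)&(P[...,2]>.225)&(v>236))):
    p=P[mm]; print(nm,len(p),np.percentile(p[:,2],[5,50,95]).round(4),cv2.minAreaRect((p[:,:2]*1000).astype(np.float32)))
E
```

```text
slot 40 [395 112  10  60 330] ((573.0000610351562, 22.390596389770508), (45.98287582397461, 6.017212867736816), 84.79701232910156)
slot 55 [ 387  111   19  148 1052] ((569.3098754882812, -15.645702362060547), (123.90522003173828, 6.767800807952881), 84.62977600097656)
slot 70 [ 387  108   24  151 1197] ((569.0462646484375, -14.443878173828125), (126.3569564819336, 10.782889366149902), 83.12467956542969)
120 [100, 100, 100, 98, 95, 97, 95, 85, 81, 79, 80, 74, 49, 35, 31, 40, 36, 33, 39, 29, 61, 74, 74, 70, 76, 96, 98]
150 [96, 100, 96, 99, 101, 86, 78, 80, 76, 73, 44, 33, 38, 38, 34, 41, 38, 31, 71, 82, 74, 57, 82, 98, 102, 98, 96]
200 [153, 153, 128, 112, 102, 135, 108, 55, 39, 53, 55, 49, 51, 31, 85, 119, 124, 121, 126, 151, 155, 155, 154, 154, 155, 156, 155]
240 [116, 112, 99, 86, 44, 49, 50, 48, 49, 49, 44, 80, 125, 124, 124, 128, 151, 156, 157, 159, 155, 155, 155, 157, 154, 157, 156]
255 [112, 86, 59, 45, 50, 50, 60, 44, 34, 41, 80, 117, 127, 115, 128, 151, 156, 158, 156, 151, 157, 158, 158, 155, 155, 153, 150]
block
((576.2183227539062, -22.351409912109375), (181.30618286132812, 66.11580657958984), 85.07479858398438)
plate 171 [0.1625 0.1932 0.2133] ((507.290771484375, 20.7038631439209), (0.47248420119285583, 5.4923882484436035), 85.38981628417969)
grip 2700 [0.2297 0.2427 0.2439] ((504.1728210449219, -8.325196266174316), (19.9852294921875, 16.15792465209961), 85.65422821044922)
```

```bash
python3 go.py .5694 -.0145 .145 -5.1
```

```text
t 11.0 pos [ 0.502  -0.0378  0.214 ] shift cm [2.92 6.48 6.92] turn [ 0.004 -0.001 -0.001] F [ 0.16  0.21 -1.25] op 0.18
```

```bash
python3 -m crank '[[2.9,6.5,0,0,0,0],[2.9,6.5,0,0,0,0],[2.9,6.5,3,0,0,0],[2.9,6.5,7,0,0,0],[2.9,6.5,7,0,0,0],[2.9,6.5,7,0,0,0],[2.9,6.5,7,0,0,0]]' | head -2
python3 go.py .5694 -.0145 .12 -5.1
python3 - <<'E'
from h import *
z=None
im,d,K,o,M=cam("wrist")
v,u=np.mgrid[:480,:640]; P=cloud(d,K,o,M); X,Y,Z=P[...,0],P[...,1],P[...,2]; C=cv2.cvtColor(im,cv2.COLOR_BGR2GRAY)
m=(d>.05)&(abs(X-.572)<.01)&(Y>.03)&(Y<.06)&(Z>.085)&(Z<.147)&(C>80)
p=P[m]; print(len(p),np.median(p,0).round(4),np.percentile(p,[3,97],0).round(4))
cv2.imwrite("pics/w4.png",cv2.resize(im[60:360,200:460],None,fx=2,fy=2))
E
```

```text
time: 11.7
eef_pos: [0.5708, -0.0157, 0.1467]
t 11.7 pos [ 0.5708 -0.0157  0.1467] shift cm [ 0.1  -0.17  2.66] turn [ 0.007 -0.    -0.002] F [-0.54  0.16 -0.62] op 0.17
166 [0.5762 0.0427 0.1252] [[0.5738 0.0424 0.093 ]
 [0.5786 0.043  0.1459]]
```

View pics/w4.png

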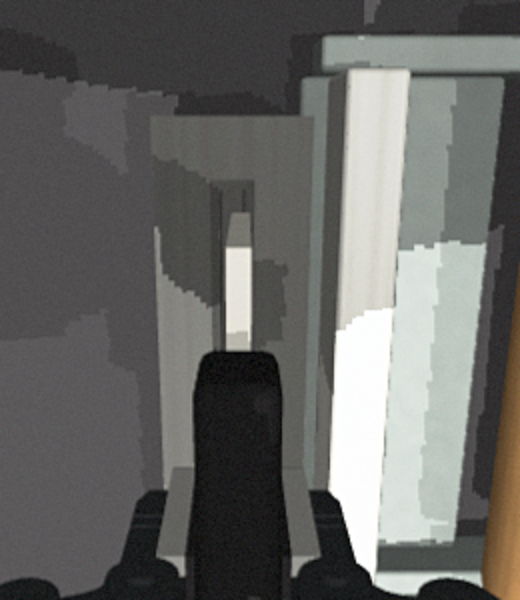

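The plate end (238,240 in the crop) hangs in line over the slot, whose far end is at (238,190). Correct by 1.6 mm and lower.

```bash
python3 -m crank '[[0.15,-0.15,0.5,0.005,0,0],[0.15,-0.15,1.5,0.005,0,0],[0.15,-0.15,2.2,0.005,0,0],[0.15,-0.15,2.6,0.005,0,0],[0.15,-0.15,2.6,0.005,0,0],[0.15,-0.15,2.6,0.005,0,0]]' 
python3 go.py .5692 -.0142 .081 -5.1
```

```text
time: 12.35
eef_pos: [0.568, -0.0139, 0.1179]
tcp_rot: [0.739, 0.674, -0.0, -0.001]
contact_force: [-0.4, -0.4, -1.3]
opening: 0.177
finger_force: 49.8
t 12.35 pos [ 0.568  -0.0139  0.1179] shift cm [-0.02  0.12  3.69] turn [-0.002 -0.001 -0.002] F [-0.4  -0.41 -1.32] op 0.18
```

```bash
python3 -m crank '[[0,0.1,0.3,0,0,0],[0,0.1,0.7,0,0,0],[0,0.1,1.1,0,0,0],[0,0.1,1.5,0,0,0],[0,0.1,1.5,0,0,0]]' 
python3 go.py .5692 -.0142 .081 -5.1
```

```text
time: 12.85
eef_pos: [0.5684, -0.0138, 0.1021]
tcp_rot: [0.739, 0.674, -0.001, -0.002]
contact_force: [0.2, -0.1, -1.8]
opening: 0.179
finger_force: 49.7
t 12.85 pos [ 0.5684 -0.0138  0.1021] shift cm [-0.03  0.09  2.11] turn [-0.003 -0.001 -0.002] F [ 0.24 -0.08 -1.83] op 0.18
```

In the slot without force; carry on.

```bash
python3 -m crank '[[0,0.05,0.4,0,0,0],[0,0.05,0.8,0,0,0],[0,0.05,1.2,0,0,0],[0,0.05,1.6,0,0,0],[0,0.05,1.9,0,0,0],[0,0.05,2.1,0,0,0],[0,0.05,2.1,0,0,0]]' 
python3 go.py .5692 -.0142 .081 -5.1
```

```text
time: 13.55
eef_pos: [0.5696, -0.0141, 0.0827]
tcp_rot: [0.738, 0.674, -0.0, -0.001]
contact_force: [-1.4, -1.1, 1.8]
opening: 0.178
finger_force: 50.1
t 13.55 pos [ 0.5696 -0.0141  0.0827] shift cm [-0.01 -0.04  0.17] turn [-0.002 -0.001 -0.002] F [-1.38 -1.07  1.79] op 0.18
```

```bash
python3 -m crank '[[0,0,0.1,0,0,0],[0,0,0.2,0,0,0],[0,0,0.3,0,0,0],[0,0,0.3,0,0,0]]' 
python3 go.py .5692 -.0142 .081 -5.1
```

```text
time: 13.95
eef_pos: [0.5703, -0.0144, 0.0825]
tcp_rot: [0.738, 0.674, -0.0, -0.0]
contact_force: [-5.9, -0.5, 12.7]
opening: 0.179
finger_force: 51.9
t 13.95 pos [ 0.5703 -0.0144  0.0825] shift cm [ 0.01 -0.11  0.15] turn [-0.001 -0.    -0.002] F [-5.87 -0.5  12.66] op 0.18
```

Firmly on the floor. Back off the push, open, and rise.

```bash
python3 -m crank '[[0,0,-0.2,0,0,0],[0,0.1,-0.2,0,0,0]]' | tail -4; python3 -m crank '[[0,0,0,0,0,0],[0,0,0,0,0,0],[0,0,0,0,0,0],[0,0,0,0,0,0],[0,0,0,0,0,0]]' 0.5 | tail -3; python3 -m crank '[[0,0,-2,0,0,0],[0,0,-5,0,0,0],[0,0,-9,0,0,0],[0,0,-13,0,0,0],[0,0,-16,0,0,0],[0,0,-16,0,0,0],[0,0,-16,0,0,0]]' | head -2
python3 go.py .4925 -.2911 .215 -78.2 s
python3 - <<'E'
from h import *
im,d,K,o,M=cam("wrist"); P=cloud(d,K,o,M); X,Y,Z=P[...,0],P[...,1],P[...,2]; C=cv2.cvtColor(im,cv2.COLOR_BGR2GRAY)
p=P[(d>.05)&(abs(X-.569)<.03)&(abs(Y+.015)<.08)&(Z>.1)&(Z<.14)]
print(len(p),cv2.minAreaRect((p[:,:2]*1000).astype(np.float32)),np.percentile(p[:,2],[5,50,95]).round(4))
cv2.imwrite("pics/w5.png",im)
E
```

```text
tcp_rot: [0.738, 0.674, -0.0, -0.001]
contact_force: [-3.7, -0.7, 8.0]
opening: 0.177
finger_force: 51.1
contact_force: [0.3, -0.3, 0.2]
opening: 0.497
finger_force: 0.0
time: 15.35
eef_pos: [0.571, -0.0143, 0.2419]
t 15.35 pos [ 0.571  -0.0143  0.2419] shift cm [-28.28  -5.3    2.67] turn [-0.134  0.18   1.269] F [-0.41 -0.52 -0.39] op 0.5
1891 ((570.4368286132812, -14.49538803100586), (78.94430541992188, 15.95211410522461), 85.03436279296875) [0.1094 0.1116 0.1128]
```

View pics/w5.png

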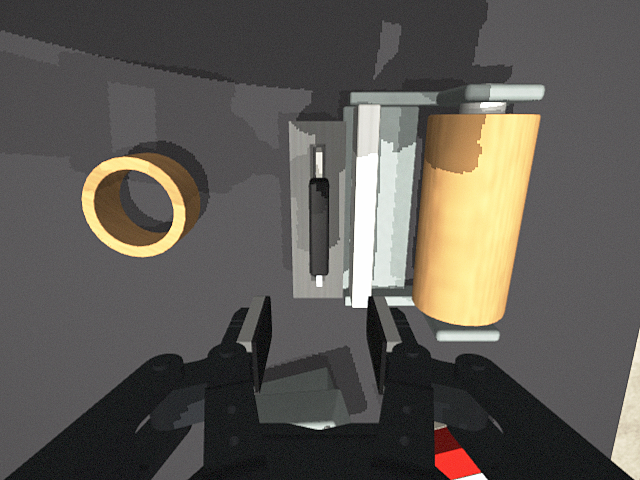

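The guard stands in the slot at (318,225), grip top at 111.6 mm, as it should. Now back to the stop, gripper half open.

```bash
python3 -m crank '[[-28.3,-5.5,0,0,0,1.27],[-28.3,-5.5,0,0,0,1.27],[-28.3,-5.5,0,0,0,1.27],[-28.3,-5.5,0,0,0,1.27],[-28.3,-5.5,0,0,0,1.27],[-28.3,-5.5,0,0,0,1.27],[-28.3,-5.5,0,0,0,1.27],[-28.3,-5.5,0,0,0,1.27],[-28.3,-5.5,0,0,0,1.27],[-28.3,-5.5,0,0,0,1.27]]' 0.5| head -2
python3 go.py .4922 -.2905 .215 -78.2 s
```

```text
time: 16.4
eef_pos: [0.4893, -0.2906, 0.2384]
t 16.4 pos [ 0.4893 -0.2906  0.2384] shift cm [0.29 0.07 2.34] turn [-0.005  0.213  0.003] F [-0.53  0.13  0.22] op 0.5
```

```bash
python3 -m crank '[[0.3,0.1,2.3,0,0.21,0],[0.3,0.1,2.3,0,0.21,0],[0.3,0.1,2.3,0,0.21,0],[0.3,0.1,2.3,0,0.21,0],[0.3,0.1,2.3,0,0.21,0]]' | head -2
python3 go.py .5095 -.2876 .1325 -78.2 s
python3 - <<'E'
from h import *
im,d,K,o,M=cam("wrist"); P=cloud(d,K,o,M); X,Y,Z=P[...,0],P[...,1],P[...,2]
hsv=cv2.cvtColor(im,cv2.COLOR_BGR2HSV); red=((hsv[...,0]<8)|(hsv[...,0]>172))&(hsv[...,1]>150)
s=ctrl.get_state(); T=R.from_quat(s["tcp_rot"]).as_matrix()
m=(d>.05)&red&(abs(X-.51)<.05)&(abs(Y+.288)<.05); q=(P[m]-s["eef_pos"])@T
top=q[:,2].min(); q2=q[q[:,2]<np.percentile(q[:,2],3)+.007]
print(np.percentile(q[:,2],[3,25,50,75,97]).round(4),"bar in tool xy mm",cv2.minAreaRect((q2[:,:2]*1000).astype(np.float32)))
E
```

```text
time: 16.9
eef_pos: [0.4939, -0.2915, 0.2185]
t 16.9 pos [ 0.4939 -0.2915  0.2185] shift cm [-0.21 -0.05  8.75] turn [-0.001  0.001  0.005] F [ 0.13 -0.15 -0.18] op 0.5
[0.0841 0.0858 0.1062 0.1078 0.1123] bar in tool xy mm ((-1.5649280548095703, -7.517545700073242), (27.8876895904541, 51.059871673583984), 89.55791473388672)
```

```bash
python3 -m crank '[[-0.2,0,4,0,0,0],[-0.2,0,8,0,0,0],[-0.2,0,9.6,0,0,0],[-0.2,0,10.2,0,0,0],[-0.2,0,10.2,0,0,0],[-0.2,0,10.2,0,0,0]]' 0.5 | tail -4
python3 go.py .5095 -.2876 .1325 -78.2 s
python3 -m crank '[[0,0,0,0,0,0],[0,0,0,0,0,0],[0,0,0,0,0,0],[0,0,0,0,0,0],[0,0,0,0,0,0]]' 0 60
python3 go.py .5095 -.2876 .1325 -78.2 s
```

```text
tcp_rot: [0.989, 0.104, 0.105, -0.01]
contact_force: [0.3, -0.8, -0.1]
opening: 0.501
finger_force: 0.0
t 17.55 pos [ 0.5132 -0.2882  0.12  ] shift cm [-0.08 -0.14 -1.3 ] turn [ 0.001 -0.001  0.004] F [ 0.33 -0.81 -0.13] op 0.5
time: 18.05
eef_pos: [0.5125, -0.2872, 0.1198]
tcp_rot: [0.989, 0.104, 0.104, -0.012]
contact_force: [-2.9, 2.3, 6.2]
opening: 0.153
finger_force: 61.8
t 18.05 pos [ 0.5125 -0.2872  0.1198] shift cm [-0.03 -0.02 -1.3 ] turn [-0.002 -0.001  0.003] F [-2.9   2.32  6.18] op 0.15
```

Gripped on the bar. Turn clockwise (+z of tool).

```bash
python3 -m crank '[[0,0,0,0,0,0.15],[0,0,0,0,0,0.3],[0,0,0,0,0,0.45],[0,0,0,0,0,0.6],[0,0,0,0,0,0.75],[0,0,0,0,0,0.9],[0,0,0,0,0,1.0],[0,0,0,0,0,1.05],[0,0,0,0,0,1.05]]'
python3 go.py .5095 -.2876 .1325 -78.2 s
python3 -c "
from plant import ctrl; s=ctrl.get_state(); print(s['wrist_torque'],s['qpos'])"
```

```text
time: 18.95
eef_pos: [0.5122, -0.2874, 0.1197]
tcp_rot: [0.908, -0.405, 0.084, -0.062]
contact_force: [-3.5, 2.8, 6.3]
opening: 0.155
finger_force: 61.8
t 18.95 pos [ 0.5122 -0.2874  0.1197] shift cm [-0.04 -0.02 -1.31] turn [-1.000e-03  1.000e-03 -1.046e+00] F [-3.49  2.81  6.34] op 0.16
[0.3139009  0.48662555 0.1529328 ] [-0.75837978  0.14061463  1.97710903  0.21763083  0.91634291  1.52878098]
```

Turned 1.05 rad with the grip intact. Raise along the axis while held turned.

```bash
python3 -m crank '[[0,0,-0.3,0,0,0],[0,0,-0.6,0,0,0],[0,0,-0.9,0,0,0],[0,0,-1.1,0,0,0],[0,0,-1.2,0,0,0],[0,0,-1.3,0,0,0],[0,0,-1.3,0,0,0]]'
python3 go.py .5075 -.288 .1425 -78.2 s
```

```text
time: 19.65
eef_pos: [0.5098, -0.2877, 0.1295]
tcp_rot: [0.908, -0.406, 0.084, -0.062]
contact_force: [4.9, 0.0, -5.2]
opening: 0.154
finger_force: 60.1
t 19.65 pos [ 0.5098 -0.2877  0.1295] shift cm [ 0.01 -0.05 -1.32] turn [-0.002  0.    -1.047] F [ 4.87  0.02 -5.18] op 0.15
```

At the top stop. Turn back, release, retreat.

```bash
python3 -m crank '[[0,0,0,0,0,-0.15],[0,0,0,0,0,-0.3],[0,0,0,0,0,-0.45],[0,0,0,0,0,-0.6],[0,0,0,0,0,-0.75],[0,0,0,0,0,-0.9],[0,0,0,0,0,-1.02],[0,0,0,0,0,-1.02]]' | tail -3
python3 -m crank '[[0,0,0,0,0,0],[0,0,0,0,0,0],[0,0,0,0,0,0],[0,0,0,0,0,0]]' 0.5 | tail -3
python3 -m crank '[[0,0,-3,0,0,0],[0,0,-7,0,0,0],[0,0,-11,0,0,0],[0,0,-14,0,0,0],[0,0,-14,0,0,0],[0,0,-14,0,0,0]]'
python3 - <<'E'
from h import *
for n in ("side","top"):
    im,d,K,o,M=cam(n); P=cloud(d,K,o,M); X,Y,Z=P[...,0],P[...,1],P[...,2]
    hsv=cv2.cvtColor(im,cv2.COLOR_BGR2HSV); red=((hsv[...,0]<8)|(hsv[...,0]>172))&(hsv[...,1]>150)&(hsv[...,2]>60)
    p=P[(d>.2)&(abs(X-.515)<.08)&(abs(Y+.295)<.08)&red&(Z<.2)]
    if len(p)>20:
        b=p[p[:,2]>.136]; print(n,len(p),np.percentile(p[:,2],[2,50,98]).round(4),len(b) and cv2.minAreaRect((b[:,:2]*1000).astype(np.float32)))
    p=P[(d>.2)&(abs(X-.57)<.03)&(abs(Y+.015)<.07)&(Z>.1)&(Z<.14)]; print("guard",np.median(p[:,2]),cv2.minAreaRect((p[:,:2]*1000).astype(np.float32)))
    cv2.imwrite(f"pics/end_{n}.png",im)
E
```

```text
contact_force: [5.7, 0.3, -5.7]
opening: 0.158
finger_force: 60.0
contact_force: [0.2, 0.1, -0.1]
opening: 0.502
finger_force: 0.0
time: 21.45
eef_pos: [0.4811, -0.2944, 0.2684]
tcp_rot: [0.991, 0.089, 0.104, -0.012]
contact_force: [0.1, 0.3, -1.0]
opening: 0.502
finger_force: 0.0
side 888 [0.1112 0.1256 0.1488] ((507.62353515625, -290.3894348144531), (51.63006591796875, 14.917366981506348), 9.926777839660645)
guard 0.11107728743466788 ((569.4951782226562, -18.7969970703125), (79.71190643310547, 15.846199989318848), 85.04032897949219)
top 534 [0.1126 0.1239 0.1483] ((508.7543029785156, -286.44525146484375), (50.25949478149414, 15.739989280700684), 13.005390167236328)
guard 0.10988212093317007 ((570.4222412109375, -14.755176544189453), (79.23040771484375, 16.684871673583984), 84.63738250732422)
```

View pics/end_side.png

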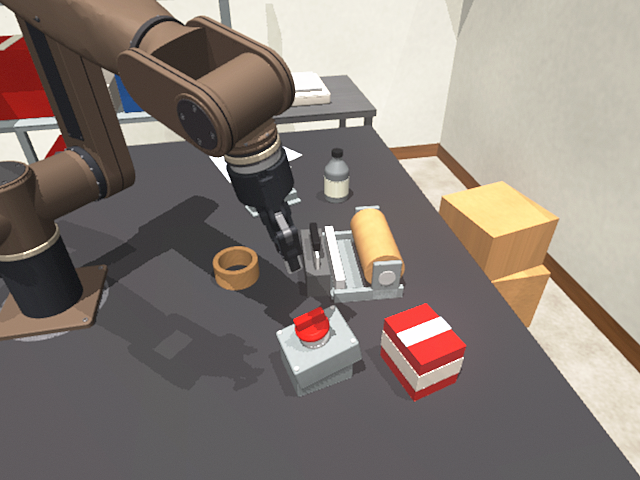

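The picture shows the stop up with its bar straight at (312,325), the guard in the slot at (316,245), the bystanders in place and the gripper clear.

```bash
python3 -c "
from plant import ctrl; print(ctrl.sign_off())"
```

```text
the job is handed in; nothing more can be done
None
```

I latched the stop, seated the guard upright in the cutter's slot and let it go, then turned the knob until the stop came fully back up. The job is handed in at about 21.5 s; the result was not reported, but my last camera check showed all of this in place and the bystanders unmoved.

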